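# Unlock and open the finds case

### The job

Unlock the small blue finds case: pull its orange knob up as far as it goes, turn it clockwise as far as it goes so that the steel bolt leaves the lid, and push it back down fully home. Only then raise the lid by its wire handle until it stands upright, and let go; do not shift the loose things lying about.

Things in the scene. Friction and masses are not known exactly. Their poses are not given: they have to be found in the camera images.
- case: Dark blue box fixed to the table, 130 deep (its x) x 210 wide (its y) x 70 high, walls 6; origin at the centre of its underside, x from its front (lock and handle side) to its back (hinge side), z up; turned up to 20 degrees either way. At its front a grey lock housing 60 x 70, top at z 66, centred at x -95, y -50. From start to start it trades places with the archive box.
- knob_grip (a point): Point to grip on the orange knob: on its upright axis, x -95, y -50, z 116 in the case frame when the knob is down; rises with it. The grip is a straight upright fin 13 thick, 42 long, 38 high (z 91 to 129) on a round collar of 28 diameter (z 80 to 92). Site x axis: along the fin and the bolt, towards the bolt's end; z up.
- bolt_end (a point): End of the flat steel bolt fixed to the knob, in line with the fin: 12 wide, 8 thick (z 80 to 88 when down), reaching 46 out from the knob's axis. Locked, it lies 16 mm over the lid's front edge. It drops between a pair of steel ribs at the locked and at the open setting; the ribs stand 7 mm above the bolt's underside.
- lock_pull (a joint): How far the knob is pulled up, m: 0 fully down (home), 0.014 fully up, stop at both ends. Friction of about 4 N holds it at any height (no spring); about 5 to 7 N moves it.
- lock_turn (a joint): Angle of the knob, rad, clockwise from above: 0 locked (bolt towards the case's back, over the lid), 1.25 open (bolt towards the case's right, about 72 degrees round); stops at -0.02 and 1.28. It turns only when pulled up more than 8 mm, and goes down only at one of these two settings (play about 0.08 rad). It turns against 0.05 N m and stays where left.
- lid (a joint): Angle of the lid, rad: 0 shut, 1.57 upright, stop at 1.62. The lid is a light grey plate 130 x 210 x 8 (top at z 78 when shut), 0.2 to 0.4 kg; the stiff hinge (0.36 N m) holds it at any angle; raising takes 3 to 5 N at the handle. While the bolt is over it, it opens no more than 0.11 rad, even when forced.
- lid_handle (a point): Middle of the grip bar of the lid's wire handle, a U of 10 mm round rod in the lid's plane, in front of it. The bar runs along the case's y, 76 long, axis 40 ahead of the case's front; shut, it is at x -105, y 45, z 74 in the case frame. Clear gap of 35 between bar and case for a finger. It travels on a circle of 170 radius about lid_hinge. Site x: from handle to hinge; y: along the bar.
- lid_hinge (a point): Point on the lid's hinge axis abreast of lid_handle, at x 65, y 45, z 74 in the case frame; the axis runs along the case's y. Site axes as the lid's.
- archive_box: Beige cardboard archive box, fixed, 176 x 196 x 77 high, origin at the centre of its underside. Bystander.
- eraser_mid (a point): Centre of a loose grey eraser block 60 x 24 x 14, lying flat. Bystander.
- brush_grip (a point): Handle of a loose brush 180 long, lying flat. Bystander.
- loupe_mid (a point): Centre of a loose black loupe, 42 diameter, 34 high, standing. Bystander.
- jar_mid (a point): Centre of a loose jar, 60 diameter, 75 high, standing. Bystander.
- dish_in (a point): Inner floor of a loose white bowl, 110 diameter, 35 high. Bystander.

How it is judged (in metres and radians):
On the way, in this order (a step that is already met when the one before it is completed fails the run):
1. the knob is pulled up (value of joint lock_pull above 0.009 m and value of joint lock_turn below 0.5 rad), for 0.1 s.
2. the knob, still up, is turned to the open setting (value of joint lock_turn above 1.12 rad and value of joint lock_pull above 0.006 m), for 0.1 s.
3. the knob is pushed home at the open setting (value of joint lock_pull below 0.003 m and value of joint lock_turn above 1.12 rad), for 0.2 s.
4. the lid is raised upright (value of joint lid above 1.4 rad), for 0.2 s.
At the end, for the whole second after the job is handed in: The knob is down (within 3 mm of home) at the open setting (beyond 1.12 rad), the lid stands upright (opened beyond 1.40 rad) and still, and no loose bystander lies more than 30 mm from where it was (all of step 3 and value of joint lid above 1.4 rad and velocity of joint lid between -0.05 and 0.05 rad/s and distance of each of eraser_mid, brush_grip, loupe_mid, jar_mid, dish_in from where it was at the start of the episode below 0.03 m); the robot touches nothing.
It fails at once if a loose bystander (eraser, brush, loupe, jar or dish) is shifted by more than 30 mm (distance of any of eraser_mid, brush_grip, loupe_mid, jar_mid, dish_in from where it was at the start of the episode above 0.03 m).
It fails at once if the lid is raised before the knob is home again (value of joint lid above 0.15 rad and value of joint lock_pull above 0.004 m).
It also fails if it takes over 54 s, if anything falls off the work surface, if the arm or the gripper's body presses on something with over 40 N, if the wrist force passes 120 N, or if a joint passes its speed limit or range.

### The arm

A 6-joint arm with a two-finger parallel gripper is mounted at the origin on the work surface. World frame = base frame: x ahead of the robot, y to its left, z up, the work surface at z = 0. Lengths are in mm, angles in rad, forces in N, time in s.
With the tool pointing down it reaches from about 250 to 775 mm from the base axis. Payload 8.9 kg.
Tool frame: the origin (TCP) lies on the centre line of the jaws, within the pads' length; the fingertips stand 8 mm ahead of it and the grasp point (between the pads) lies 11 mm behind it; x points along the fingers, z is the direction in which the jaws open and shut, and the axes are right-handed (so a half turn about x gives the same grasp; the last joint's range is limited). The gripper opens to 85 mm and grips with 20 to 120 N. Pads are 22 mm wide; open, the fingers measure 114 mm over their backs; the gripper's body (76 mm by 85 mm) begins 54 mm behind the grasp point. The pads swing forward as they close: fully open they stand 13 mm farther back than shut.
Start: joints at [1.086, 0.291, -0.153, 1.127, 0, 1.431], TCP at [177.942, 493.923, 239.305] pointing down, gripper open.
Joint ranges: [-2.52, 2.52], [-0.91, 1.74], [-1.3, 1.37], [-1.96, 2.02], [-1.52, 1.47], [-3.14, 3.14]. Speed limits (rad/s): [2.22, 2.22, 2.79, 3.14, 3.14, 3.14].

### API

Orientations are given as a unit quaternion [x, y, z, w].
In Python, from cell import robot, hand, solver, get_obs, viewer, close_job, look_for, silhouettes, spot_point gives the robot as it stands. Calls block until the motion is done:
- robot.goto(position, orientation): joint-space move of the TCP to a pose.
- robot.movel(position, orientation=None, velocity=150, max_force=None): straight line of the TCP; orientation=None keeps the orientation; velocity is the mean speed in mm/s. With max_force (N) it stops when the force on the tool has changed by that much, and returns True; else False.
- robot.move_joints(angles): joint-space move.
- hand.gripper_to(opening, squeeze=None): opening from 0.0 (shut) to 1.0 (fully open); squeeze is the grip in N (None keeps the last); returns when the fingers have stopped.
- robot.wait(seconds).
- solver.solve_ik(position, orientation): joint angles nearest the present ones, or None.
- get_obs(): the state.
- viewer.snapshot(name): name is "scene" or "top" or "wrist"; returns (picture, depth): 480x640x3 uint8, blue, green, red; 480x640 float32, mm along the optical axis (not along the pixel's ray), 0 where there is no reading.
- viewer.camera_params(name): a dict with "vertical_fov" (degrees; the focal length in pixels is half the picture's height over the tangent of half this angle, whatever the lens; pixels are square), "cx", "cy" (the principal point, pixels), "camera_from_world" (4x4, takes a point from world to camera coordinates); the wrist camera has in their place "tool_from_camera" (4x4, takes a point from camera to tool coordinates, whose origin is the TCP and whose axes are the tool frame's). Camera axes: x right, y down, z forward; pixel columns grow to the right and rows downward; lengths in mm; the calibration is good to about 2 mm. The wrist camera is an equidistant fisheye: a pixel r from the principal point sees the ray r / f radians off the axis. A picture is of the moment at which its call begins: read the wrist's pose just before it. camera_params takes no time and is no camera call.
A pose or a line that the arm cannot do raises robot.MotionError and nothing moves.
- close_job(): hands the job in, once; it reports no verdict.
Trained networks look in the newest picture that a camera, given by its name, has taken for a name from the list of things; names that differ only in an ending like _2 or _b are one class to them, and where a whole thing is asked for, a point or a joint stands for the part that bears it (a point fixed in the world has none). Each returns a list of dicts, best first, with "confidence" (0 to 1); they miss things now and then, are a little off and sometimes report something else, mostly with a low value. They report only what shows in the picture. A call takes as long as a camera call.
- look_for(camera, query): "position" ([column, row] as shares, 0 to 1, of the picture: columns of its width, rows of its height, amid what is visible of it).
- silhouettes(camera, query): "region" (480x640 bool, what is visible of it) and "position" ([column, row] as shares, 0 to 1, of the picture: columns of its width, rows of its height, amid what is visible of it).
- spot_point(camera, query): "position" ([column, row] as shares, 0 to 1, of the picture: columns of its width, rows of its height: a listed point, or the origin of a listed thing).
The state is a dict: "t": time; "joint_pos": joint angles; "dq": joint speeds; "effort": joint torques, N m; "tcp_pos": TCP position; "tcp_rot": TCP orientation; "contact_force": force on the tool from outside, world axes, zero at the start; "moment": the same for the moment, N m; "gripper_width": opening from 0.0 (shut) to 1.0 (fully open).
Only numpy, scipy, OpenCV 4.12 (cv2) and the standard library are available. Lean on these libraries where they do the work, as an engineer would, in place of code of your own. Each camera call takes 0.05 s, during which the arm holds its last target.

## Working session

There is one attempt and no reset: what is moved stays moved. The work goes in short steps, each a Python script; the robot and the scene stay as the last script left them, time stands still between calls to the robot, and variables do not carry over. Pictures are saved under pics/ and viewed, and the job is handed in when it is done.

```bash
ls; mkdir -p pics; python3 - <<'E'
from cell import *
import cv2,json,numpy as np
np.set_printoptions(precision=4,suppress=True)
for n in ["scene","top"]:
    im,d=viewer.snapshot(n)
    cv2.imwrite(f"pics/{n}0.png",im); np.save(f"{n}0.npy",d)
    print(n,viewer.camera_params(n))
    for q in ["case","knob_grip","bolt_end","lid_handle","lid_hinge"]:
        print(q,[(r["confidence"],r["position"]) for r in spot_point(n,q)][:3])
print(get_obs()); print(viewer.camera_params("wrist"))
E
```

```text
pics
scene {'vertical_fov': 52.09369460529012, 'cx': 319.32470462911266, 'cy': 239.03628671709612, 'camera_from_world': array([[  -0.3554,    0.9347,    0.0023,  189.4155],
       [   0.7342,    0.2806,   -0.6183, -352.3486],
       [  -0.5786,   -0.218 ,   -0.786 , 1496.6765],
       [   0.    ,    0.    ,    0.    ,    1.    ]])}
case [(0.73, [0.3827, 0.479])]
knob_grip [(0.53, [0.3764, 0.3617]), (0.3, [0.2597, 0.3721])]
bolt_end [(0.6, [0.37, 0.3915])]
lid_handle [(0.81, [0.4366, 0.3919]), (0.27, [0.5347, 0.4479])]
lid_hinge [(0.89, [0.3784, 0.4933]), (0.64, [0.4366, 0.3931])]
top {'vertical_fov': 53.778406661057225, 'cx': 317.62483813762776, 'cy': 230.18258894712812, 'camera_from_world': array([[  -0.0186,   -0.9998,   -0.0079,   27.2122],
       [  -0.9952,    0.0193,   -0.0962,  561.2062],
       [   0.0964,    0.0061,   -0.9953, 1065.8039],
       [   0.    ,    0.    ,    0.    ,    1.    ]])}
case [(0.63, [0.6367, 0.5044])]
knob_grip [(0.82, [0.6939, 0.5954]), (0.36, [0.688, 0.5498])]
bolt_end [(0.89, [0.695, 0.5469]), (0.69, [0.6947, 0.5979])]
lid_handle [(0.88, [0.6261, 0.5988])]
lid_hinge [(0.62, [0.6244, 0.4481])]
{'t': 0.6, 'joint_pos': array([ 1.0857,  0.2907, -0.1534,  1.1267, -0.0001,  1.4315]), 'dq': array([-0.0017,  0.0007,  0.0005, -0.002 , -0.0006,  0.0014]), 'effort': array([ -0.0017, -53.6792,  33.1543,   0.0019,  -0.0004,  -0.    ]), 'tcp_pos': array([177.9261, 493.9074, 239.3153]), 'tcp_rot': array([-0.4066,  0.5785,  0.4065,  0.5786]), 'contact_force': array([-0.71  ,  0.8081,  0.2199]), 'moment': array([ 0.0083, -0.0143, -0.0264]), 'gripper_width': 0.9989941308915552}
{'vertical_fov': 65.70646984690485, 'cx': 318.3736209333276, 'cy': 235.673058555422, 'tool_from_camera': array([[  -0.0009,   -0.2886,    0.9574, -133.9546],
       [   0.0011,   -0.9574,   -0.2886,   73.443 ],
       [   1.    ,    0.0008,    0.0012,    0.8128],
       [   0.    ,    0.    ,    0.    ,    1.    ]])}
```

View pics/top0.png

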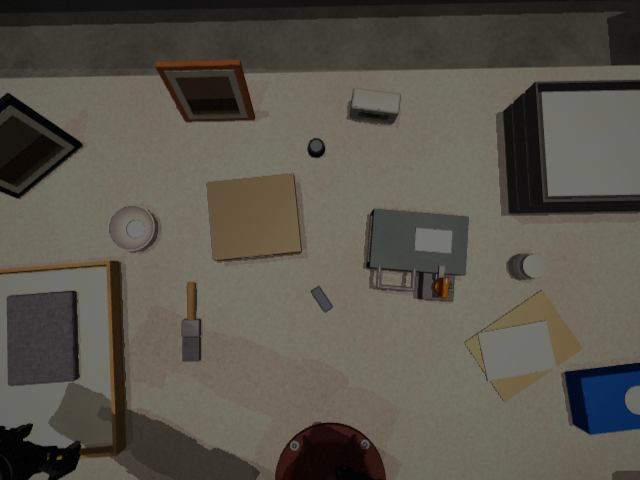

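View pics/scene0.png

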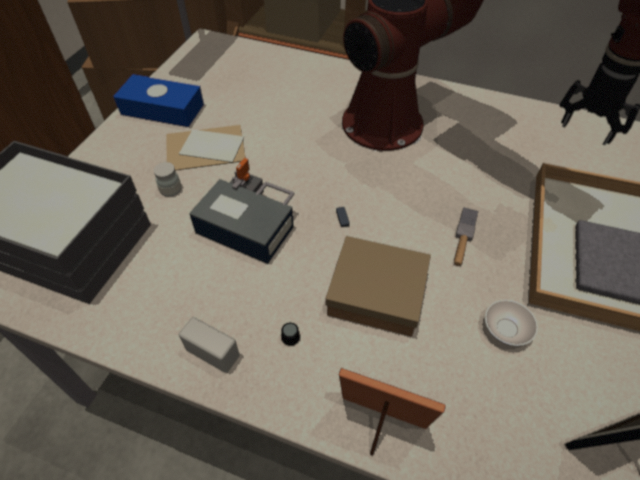

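The top view shows the case at about (418,243) px, with the knob at (442,287) and the handle at (395,280). The jar is at (530,266), the loupe at (316,148) and the eraser at (321,298). Next I fit the case pose from the depth data.

```bash
cat > h.py <<'E'
from cell import *
import cv2,numpy as np
np.set_printoptions(precision=4,suppress=True)
def cloud(n,d):
    p=viewer.camera_params(n); f=240/np.tan(np.radians(p["vertical_fov"]/2))
    v,u=np.mgrid[:480,:640]
    P=np.stack([(u-p["cx"])/f*d,(v-p["cy"])/f*d,d,np.ones_like(d)],-1)
    W=P@np.linalg.inv(p["camera_from_world"]).T
    W=W[...,:3]; W[d<=0]=np.nan
    return W
def proj(n,X):
    p=viewer.camera_params(n); f=240/np.tan(np.radians(p["vertical_fov"]/2))
    c=p["camera_from_world"]@np.r_[X,1]
    return np.array([p["cx"]+f*c[0]/c[2],p["cy"]+f*c[1]/c[2]])
E
python3 - <<'E'
from h import *
from scipy.spatial import cKDTree
for n,box in [("top",(360,470,200,310)),("scene",(190,300,150,260))]:
    W=cloud(n,np.load(n+"0.npy").astype(float))
    u0,u1,v0,v1=box
    R=W[v0:v1,u0:u1].reshape(-1,3); 
    print(n,"table z",np.nanmedian(W[330:345,230:300,2]) )
    m=(R[:,2]>68)&(R[:,2]<88); L=R[m]
    # restrict to lid: largest component via eroded mask
    M=np.zeros((480,640),np.uint8); M[v0:v1,u0:u1]=m.reshape(v1-v0,u1-u0)
    M=cv2.morphologyEx(M,cv2.MORPH_OPEN,np.ones((15,15)))
    k,lab,st,_=cv2.connectedComponentsWithStats(M); i=1+np.argmax(st[1:,4])
    L=W[lab==i]
    print(n,len(L),"z",np.median(L[:,2]),cv2.minAreaRect(L[:,:2].astype(np.float32)))
    o=R[R[:,2]>95]; print("high",len(o),np.median(o,0),o[:,2].max(),o.min(0),o.max(0))
    h=cv2.minAreaRect(o[o[:,2]>110][:,:2].astype(np.float32)); print(h)
E
```

```text
top table z -0.4362839604260671
top 4278 z 78.32917305643844 ((527.9057006835938, -205.50242614746094), (209.01475524902344, 128.54483032226562), 85.17037200927734)
high 194 [ 428.6699 -241.4276  126.5813] 133.5620104329604 [ 407.554  -252.9151   95.1392] [ 447.3591 -236.6578  133.562 ]
((427.608642578125, -245.643798828125), (14.61579704284668, 40.42593765258789), 83.85205841064453)
scene table z 1.172306884401337
scene 3001 z 78.54104796549927 ((526.7022705078125, -202.21319580078125), (213.07363891601562, 139.50180053710938), 83.745849609375)
high 197 [ 434.566  -238.9819  118.1821] 132.35430305668206 [ 408.373  -251.2216   95.1357] [ 451.4837 -232.1179  132.3543]
((430.0955810546875, -241.96585083007812), (14.591832160949707, 42.73405075073242), 83.87031555175781)
```

```bash
cat >> h.py <<'E'
from scipy.spatial.transform import Rotation as Ro
C0=np.array([527.5,-204.5,0]); YAW=np.radians(-5.3)
def cw(p,C=None,yaw=None):
    C=C0 if C is None else C; yaw=YAW if yaw is None else yaw
    return C+Ro.from_euler('z',yaw).apply(p)
def down(a):
    "tool x down, tool z (jaw) horizontal at world angle a"
    z=np.array([np.cos(a),np.sin(a),0]);x=np.array([0,0,-1.]);y=np.cross(z,x)
    return Ro.from_matrix(np.stack([x,y,z],1)).as_quat()
E
python3 - <<'E'
from h import *
k=cw([-95,-50,0]); print(k)
for s in (np.pi/2,-np.pi/2):
    for dt in (0,-1.25,-1.35):
        print(s,dt,solver.solve_ik([k[0],k[1],120],down(YAW+s+dt)))
    hd=cw([-105,45,0])
for s in (0,np.pi):
    for th in (0,.8,1.57):
        h=cw([65-170*np.cos(th),45,74+11*-1+170*np.sin(th)]); print(s,th,h,solver.solve_ik(h,down(YAW+s)))
E
```

```text
[ 428.2876 -245.511     0.    ]
1.5707963267948966 0 [-0.6687  0.337  -0.4275  0.8064  0.     -0.5762]
1.5707963267948966 -1.25 [-0.6687  0.337  -0.4275  0.8064  0.      0.6738]
1.5707963267948966 -1.35 [-0.6687  0.337  -0.4275  0.8064  0.      0.7738]
-1.5707963267948966 0 [-0.6687  0.337  -0.4275  0.8064  0.      2.5654]
-1.5707963267948966 -1.25 [-0.6687  0.337  -0.4275  0.8064  0.     -2.4678]
-1.5707963267948966 -1.35 [-0.6687  0.337  -0.4275  0.8064  0.     -2.3678]
0 0 [ 427.1056 -149.9935   63.    ] [-0.4995  0.3478 -0.6021  0.6209  0.      1.1638]
0 0.8 [ 478.445  -154.7561  184.9505] [-0.4583  0.2877 -0.3069  0.9762  0.      1.205 ]
0 1.57 [ 596.244  -165.684   232.9999] [-0.3891  0.4754  0.1076  1.203   0.      1.2742]
3.141592653589793 0 [ 427.1056 -149.9935   63.    ] [-0.4995  0.3478 -0.6021  0.6209  0.     -1.9778]
3.141592653589793 0.8 [ 478.445  -154.7561  184.9505] [-0.4583  0.2877 -0.3069  0.9762  0.     -1.9366]
3.141592653589793 1.57 [ 596.244  -165.684   232.9999] [-0.3891  0.4754  0.1076  1.203   0.     -1.8674]
```

```bash
python3 - <<'E'
from h import *
k=cw([-95,-50,0])
robot.goto([k[0]-10,k[1]+20,230],down(YAW+np.pi/2)); hand.gripper_to(0.5,40)
o=get_obs(); print(o["t"],o["tcp_pos"],o["joint_pos"])
im,d=viewer.snapshot("wrist"); cv2.imwrite("pics/w1.png",im)
p=viewer.camera_params("wrist"); f=240/np.tan(np.radians(p["vertical_fov"]/2))
v,u=np.mgrid[:480,:640]; du,dv=u-p["cx"],v-p["cy"]; r=np.hypot(du,dv)+1e-9; th=r/f
d=d.astype(float); s=d*np.tan(th)/r
P=np.stack([du*s,dv*s,d],-1); T=p["tool_from_camera"]
W=(P@T[:3,:3].T+T[:3,3])@Ro.from_quat(o["tcp_rot"]).as_matrix().T+o["tcp_pos"]
W[d<=0]=np.nan; np.save("w1.npy",W)
m=(W[...,2]>112)&(W[...,2]<140); 
print(m.sum(), W[m].min(0),W[m].max(0))
n,lab,st,_=cv2.connectedComponentsWithStats(m.astype(np.uint8))
for i in range(1,n):
    if st[i,4]>150: 
        Q=W[lab==i]; print(st[i],np.median(Q,0),cv2.minAreaRect(Q[:,:2].astype(np.float32)))
E
```

```text
3.7667 [ 418.2989 -225.4625  229.9917] [-0.6484  0.2023 -0.2966  1.0719  0.     -0.556 ]
2319 [ 405.7434 -655.6393  112.0037] [859.6019 271.6952 139.9724]
[ 281  218   21   63 1218] [ 424.2779 -243.0876  127.9355] ((426.6667785644531, -243.87586975097656), (13.127462387084961, 41.53608322143555), 84.25732421875)
[  0 400  57  21 518] [ 595.8402 -581.9635  131.1322] ((595.8272705078125, -589.1729125976562), (107.17375946044922, 3.629749298095703), 89.89679718017578)
[594 457  46  23 504] [854.6478 226.9438 122.4575] ((854.5977783203125, 219.1817169189453), (10.205412864685059, 105.0514144897461), 0.4196730852127075)
```

View pics/w1.png

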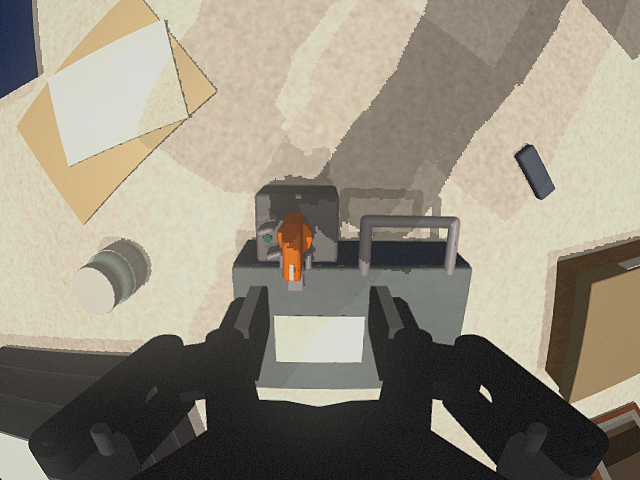

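The wrist view shows the orange fin at about (292,250) px, with the bolt pointing back over the lid. The handle bar is at about (410,220). I fit the handle bar and the lid's front edge from the same depth.

```bash
python3 - <<'E'
from h import *
W=np.load("w1.npy")
def fit(Q,t):
    pt=cv2.fitLine(Q[:,:2].astype(np.float32),cv2.DIST_HUBER,0,.01,.01).ravel()
    print(t,len(Q),Q.mean(0),"ang",np.degrees(np.arctan2(pt[1],pt[0])),Q.min(0),Q.max(0))
m=np.zeros((480,640),bool); m[208:234,370:450]=1; m&=(W[...,2]>66)&(W[...,2]<86)
fit(W[m],"bar")
b=np.zeros((480,640),bool); b[205:270,355:468]=1; b&=(W[...,2]>66)&(W[...,2]<86); Q=W[b]
c=(Ro.from_euler('z',-YAW).apply(Q-C0)); c=c[c[:,0]<-75]; print("U in case frame",c.min(0),c.max(0),np.percentile(c,[2,98],axis=0))
f=(W[...,2]>112)&(W[...,2]<140); f[:210]=0;f[290:]=0;f[:,:270]=0;f[:,320:]=0
c=Ro.from_euler('z',-YAW).apply(W[f]-C0); print("fin case",np.percentile(c,[2,98],axis=0))
l=np.zeros((480,640),bool); l[258:290,232:285]=1; l[258:290,320:365]=1; l&=(W[...,2]>74)&(W[...,2]<82)
c=Ro.from_euler('z',-YAW).apply(W[l]-C0); print("lid front",np.percentile(c,[1,99],axis=0))
E
```

```text
bar 983 [ 426.1523 -150.2717   77.6551] ang 83.78687 [ 418.6046 -183.8477   72.3813] [ 440.0086 -115.1551   80.7674]
U in case frame [-110.7489    3.5674   71.6401] [-75.0414  89.4434  81.0241] [[-110.191     4.2666   74.0288]
 [ -76.424    87.6084   79.9523]]
fin case [[-116.8768  -54.7257  114.2286]
 [ -77.9231  -42.0409  129.7151]]
lid front [[ -71.6031 -102.4652   74.9036]
 [ -46.0694    8.0935   79.6184]]
```

```bash
sed -i 's/^C0=.*/C0=np.array([526.9,-204.0,0]); YAW=np.radians(-5.6)/' h.py; python3 - <<'E'
from h import *
k=cw([-95,-50,0]); q=down(YAW+np.pi/2)
robot.goto([k[0],k[1],175],q); 
print(robot.movel([k[0],k[1],103],q,100,10)); f0=get_obs(); print(f0["contact_force"],f0["moment"])
hand.gripper_to(0.0,40); robot.wait(.2)
o=get_obs(); print(o["t"],o["tcp_pos"],o["gripper_width"]*85,o["contact_force"],o["moment"])
im,d=viewer.snapshot("wrist"); cv2.imwrite("pics/w2.png",im)
E
```

```text
False
[ 0.369   0.3155 -0.7195] [-0.021  -0.0472  0.0107]
5.6 [ 427.827  -244.9321  103.6035] 12.124177445120957 [-0.5294  0.3048  6.1049] [-0.0142  0.1799 -0.043 ]
```

View pics/w2.png

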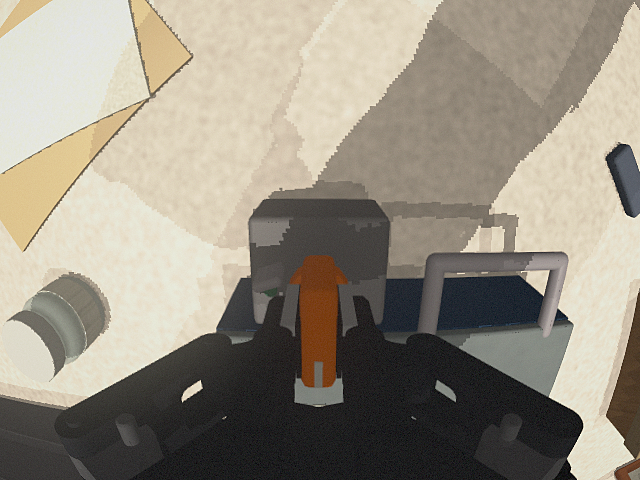

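The fin is gripped squarely between the pads at about (320,320) px, and side forces are small. Next is the pull.

```bash
python3 - <<'E'
from h import *
o=get_obs(); p=o["tcp_pos"]; z0=p[2]; print(p)
print(robot.movel([p[0],p[1],z0+14.5],None,20,22)); robot.wait(.1)
o=get_obs(); print(o["t"],o["tcp_pos"],o["tcp_pos"][2]-z0,o["gripper_width"]*85,o["contact_force"],o["moment"])
im,d=viewer.snapshot("wrist"); cv2.imwrite("pics/w3.png",im)
E
```

```text
[ 427.8151 -244.9066  103.5967]
True
6.5083 [ 427.786  -244.957   117.6381] 14.041398582730253 12.556881336038535 [ 1.6258 -0.6244  3.4047] [-0.0781 -0.2565 -0.0551]
```

View pics/w3.png

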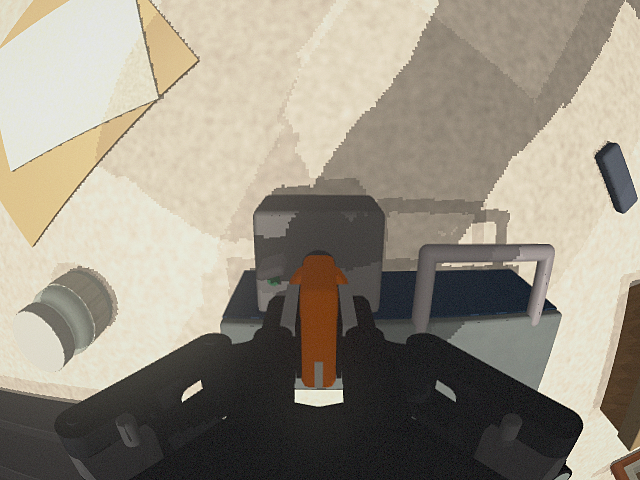

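The knob rose 14.0 mm to its stop and the fin didn't slip in the pads. Now the clockwise turn.

```bash
python3 - <<'E'
from h import *
o=get_obs(); j0=o["joint_pos"].copy(); np.save("j0.npy",j0); print(j0)
for a in (.4,.8,1.15,1.2,1.23,1.26,1.28,1.30):
    j=j0.copy(); j[5]+=a; robot.move_joints(j); robot.wait(.05)
    o=get_obs(); print(a,o["t"],o["joint_pos"][5]-j0[5],o["tcp_pos"],o["contact_force"],o["moment"])
    if abs(o["moment"][2])>.35 or np.linalg.norm(o["contact_force"])>35: print("stop"); break
im,d=viewer.snapshot("wrist"); cv2.imwrite("pics/w4.png",im)
im,d=viewer.snapshot("top"); cv2.imwrite("pics/t4.png",cv2.resize(im[180:330,350:500],None,fx=4,fy=4))
E
```

```text
[-0.6684  0.3388 -0.4322  0.8    -0.0001 -0.5705]
0.4 7.075 0.3962799910442674 [ 427.7357 -245.151   117.5684] [ 0.6327 -1.0437  0.5825] [-0.6065 -0.1678 -0.0373]
0.8 7.5917 0.7951572055980791 [ 427.6034 -245.3008  117.5707] [-0.5881 -4.4024 -1.3254] [-1.1949  0.2003 -0.0171]
1.15 8.0667 1.146715373015534 [ 427.4405 -245.3721  117.5667] [-0.766  -5.5833 -1.3584] [-1.3223  0.4081 -0.0812]
1.2 8.3667 1.1967182170995145 [ 427.4096 -245.3635  117.5756] [-1.7575 -6.6582 -0.3625] [-1.3561  0.4229 -0.0142]
1.23 8.6667 1.2266892050324518 [ 427.4    -245.3906  117.5878] [-1.9084 -5.1816 -1.0864] [-1.3447  0.4491 -0.0156]
1.26 8.9667 1.2566906910287186 [ 427.3934 -245.391   117.5788] [-2.2812 -5.5425  0.0434] [-1.3739  0.4679 -0.0107]
1.28 9.2667 1.2766611101456258 [ 427.3853 -245.403   117.5668] [-2.0032 -6.5595 -0.3572] [-1.3404  0.3992 -0.0459]
1.3 9.5667 1.2963206232232543 [ 427.3829 -245.3778  117.5712] [-2.1563 -6.1203 -0.4932] [-1.4118  0.5345  0.2566]
```

View pics/w4.png

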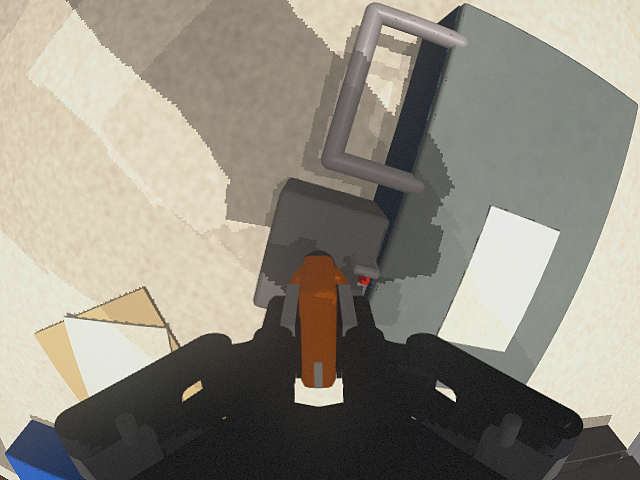

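View pics/t4.png

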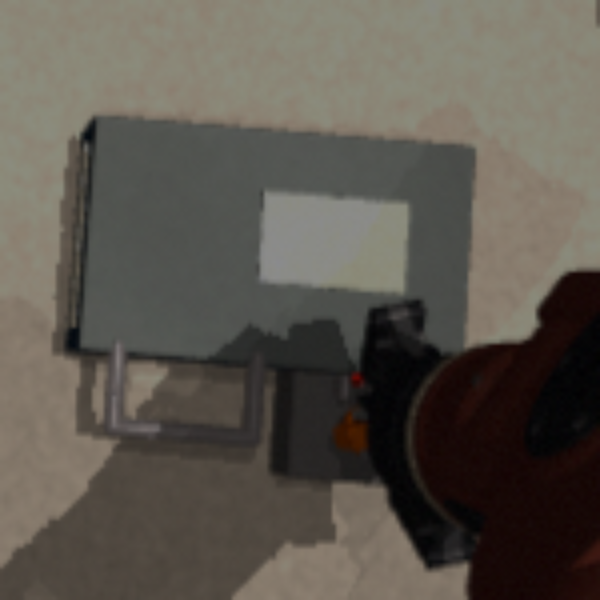

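The moment rose only at 1.30, which is the stop. I back off slightly and push down.

```bash
python3 - <<'E'
from h import *
j0=np.load("j0.npy"); j=j0.copy(); j[5]+=1.267; robot.move_joints(j); robot.wait(.05)
o=get_obs(); p=o["tcp_pos"]; print(p,o["contact_force"],o["moment"])
print(robot.movel([p[0],p[1]-.8,102.6],None,25,25)); robot.wait(.25)
o=get_obs(); print(o["t"],o["tcp_pos"],o["gripper_width"]*85,o["contact_force"],o["moment"])
im,d=viewer.snapshot("wrist"); cv2.imwrite("pics/w5.png",im)
E
```

```text
[ 427.3835 -245.38    117.5668] [-2.4317 -6.6868 -0.7047] [-1.3791  0.4765  0.0635]
True
10.8 [ 427.3449 -245.7338  103.5267] 12.492283890977104 [-1.7878  2.093   9.7075] [ 0.2857  0.4065 -0.0059]
```

View pics/w5.png

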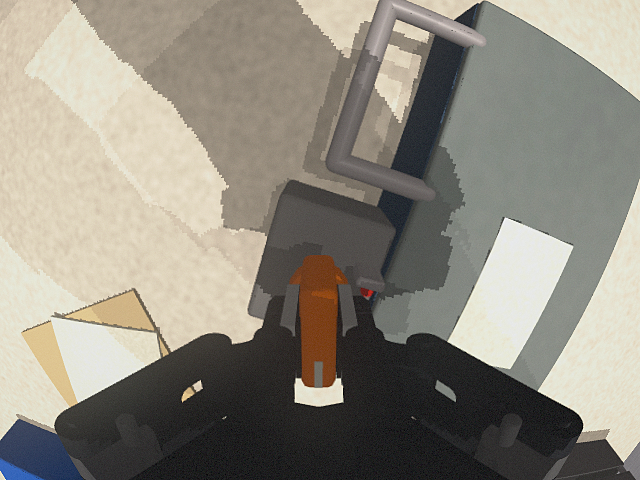

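```bash
sed -i 's/^C0=.*/C0=np.array([526.9,-204.8,0]); YAW=np.radians(-5.6)/' h.py; cat >> h.py <<'E'
def wrist(name):
    o=get_obs(); im,d=viewer.snapshot("wrist"); cv2.imwrite(f"pics/{name}.png",im)
    p=viewer.camera_params("wrist"); f=240/np.tan(np.radians(p["vertical_fov"]/2))
    v,u=np.mgrid[:480,:640]; du,dv=u-p["cx"],v-p["cy"]; r=np.hypot(du,dv)+1e-9; th=r/f
    d=d.astype(float); s=d*np.tan(th)/r
    P=np.stack([du*s,dv*s,d],-1); T=p["tool_from_camera"]
    W=(P@T[:3,:3].T+T[:3,3])@Ro.from_quat(o["tcp_rot"]).as_matrix().T+o["tcp_pos"]
    W[d<=0]=np.nan
    return im,W,o
E
python3 - <<'E'
from h import *
p=get_obs()["tcp_pos"]
hand.gripper_to(0.45); o=get_obs(); print(o["contact_force"])
robot.movel([p[0],p[1],200],None,150)
h=cw([-105,45,0]); robot.goto([h[0]-15,h[1]-15,215],down(YAW))
im,W,o=wrist("w6"); np.save("w6.npy",W); print(o["t"],o["joint_pos"],o["contact_force"])
Q=Ro.from_euler('z',-YAW).apply((W-C0).reshape(-1,3)).reshape(W.shape)
m=(abs(Q[...,0]+95)<40)&(abs(Q[...,1]+50)<40)&(Q[...,2]>110)&(Q[...,2]<150)
print("fin",m.sum(),W[m].mean(0),np.percentile(Q[m][:,2],[50,95]),cv2.minAreaRect(Q[m][:,:2].astype(np.float32)))
m=(Q[...,0]<-88)&(Q[...,0]>-125)&(Q[...,1]>15)&(Q[...,1]<75)&(Q[...,2]>62)&(Q[...,2]<90)
c=Q[m]; print("bar",m.sum(),c.mean(0),np.percentile(c,[2,98],axis=0),cv2.fitLine(c[:,:2].astype(np.float32),cv2.DIST_HUBER,0,.01,.01).ravel())
E
```

```text
[0.4174 0.0768 0.4769]
12.5 [-0.5449  0.1537 -0.4002  1.0176 -0.0001  1.1217] [ 0.3148 -0.4998  0.109 ]
fin 1111 [ 427.1571 -238.3852  125.6011] [127.582  129.0983] ((-95.25804138183594, -47.95747756958008), (13.675679206848145, 42.64704132080078), 17.31388282775879)
bar 1006 [-104.8839   45.6477   77.8053] [[-109.4773   16.4211   74.706 ]
 [-100.1487   73.7851   79.8563]] [   0.0043    1.     -104.9516   45.6646]
```

View pics/w6.png

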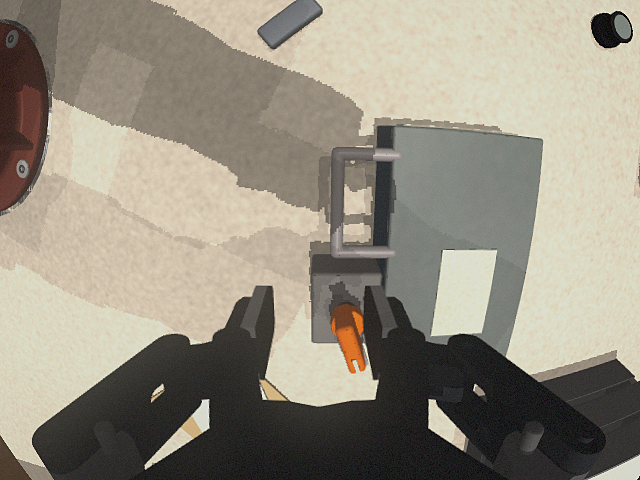

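The fin now sits turned about 73° with its top at z 129, so the knob is home and open. The bar measures x −105, y 45.6 in the case frame. Now I grip the handle.

```bash
python3 - <<'E'
from h import *
q=down(YAW); h=cw([-105,46,0])
hand.gripper_to(0.3)
robot.goto([h[0],h[1],130],q)
print(robot.movel([h[0],h[1],63],q,70,8)); print(get_obs()["tcp_pos"],get_obs()["contact_force"])
im,W,o=wrist("w7")
hand.gripper_to(0,35); robot.wait(.2)
o=get_obs(); print(o["t"],o["tcp_pos"],o["gripper_width"]*85,o["contact_force"],o["moment"])
im,W,o=wrist("w8")
E
```

```text
False
[ 427.1967 -148.9477   63.3579] [0.2356 0.4304 0.1757]
14.9167 [ 426.9741 -148.8795   63.2965] 8.626533430537707 [-1.7439  1.2861  5.981 ] [ 0.032   0.3194 -0.0273]
```

View pics/w8.png

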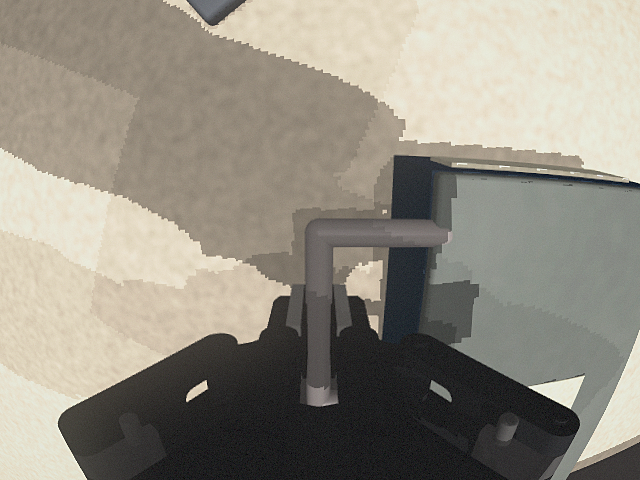

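The bar is between the pads at about (320,310) px. I raise the lid along the arc in short chords, watching the forces.

```bash
python3 - <<'E'
from h import *
p0=get_obs()["tcp_pos"].copy(); np.save("p0.npy",p0); R=Ro.from_euler('z',YAW); q=down(YAW)
for th in np.linspace(0,.78,8)[1:]:
    hit=robot.movel(p0+R.apply([170*(1-np.cos(th)),0,170*np.sin(th)]),q,70,30)
    o=get_obs(); print(round(th,2),hit,o["t"],o["contact_force"],o["moment"],o["gripper_width"]*85)
    if hit or np.linalg.norm(o["contact_force"])>40: break
im,W,o=wrist("w9")
E
```

```text
0.11 False 15.3917 [0.7327 0.2539 0.3819] [ 0.0033 -0.2123 -0.0212] 8.628366874828997
0.22 False 15.8083 [ 4.6303  0.2039 -2.631 ] [ 0.0405 -0.7529 -0.0797] 8.189359782911202
0.33 False 16.225 [ 6.0243 -0.0578 -1.7975] [ 0.0851 -1.0988 -0.091 ] 8.275594523583374
0.45 False 16.6417 [ 5.3445  0.3228 -2.3641] [ 0.0224 -1.2036 -0.0736] 8.810176296016229
0.56 False 17.0583 [ 5.8183 -0.9794 -4.5369] [-0.0946 -1.1949 -0.0859] 8.434341800202418
0.67 False 17.475 [ 6.1255 -0.6717 -3.7242] [-0.2241 -1.2225 -0.0615] 8.627137918719649
0.78 False 17.8917 [ 6.868  -2.4714 -5.9419] [-0.3923 -1.097   0.0206] 8.638884795581083
```

View pics/w9.png

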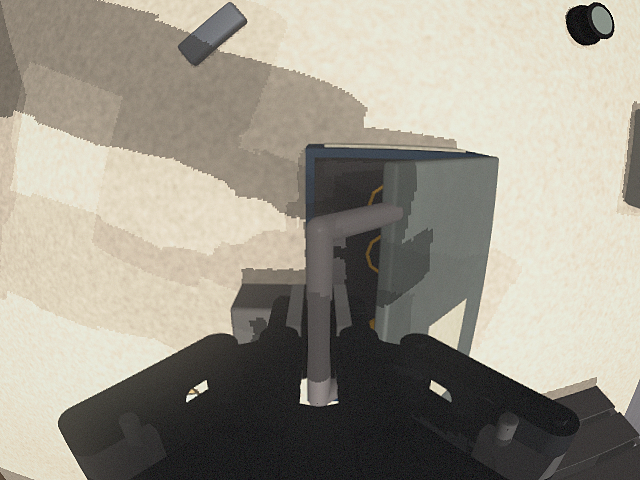

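The lid follows: it is half open, the bar is still in the pads at (320,310) px, and the forces are low. Continuing.

```bash
python3 - <<'E'
from h import *
p0=np.load("p0.npy"); R=Ro.from_euler('z',YAW); q=down(YAW)
for th in np.linspace(.78,1.56,8)[1:]:
    hit=robot.movel(p0+R.apply([170*(1-np.cos(th)),0,170*np.sin(th)]),q,70,30)
    o=get_obs(); print(round(th,2),hit,o["t"],o["contact_force"],o["moment"],o["gripper_width"]*85)
    if hit or np.linalg.norm(o["contact_force"])>40: break
print(o["tcp_pos"])
im,W,o=wrist("w10")
im,d=viewer.snapshot("scene"); cv2.imwrite("pics/s10.png",cv2.resize(im[80:280,120:360],None,fx=3,fy=3))
E
```

```text
0.89 False 18.3583 [ 3.2281 -3.4972 -3.2051] [-0.6415 -0.6117 -0.0566] 8.346867578238255
1.0 False 18.775 [-0.0946 -4.2174  1.0151] [-0.7972  0.1184 -0.081 ] 8.410751920496116
1.11 False 19.1917 [-1.5377 -5.2114  4.2547] [-0.8577  0.5638 -0.0596] 8.659133656253086
1.23 False 19.6083 [-2.5125 -4.556   7.8134] [-0.8304  0.8921 -0.0267] 8.242782020849889
1.34 False 20.025 [-1.8224 -4.3979  7.0191] [-0.7248  0.5616 -0.0254] 8.260323830365515
1.45 False 20.4417 [-0.5832 -3.5352  6.1803] [-0.682   0.2863 -0.037 ] 7.968363369242093
1.56 False 20.8583 [-0.5244 -4.0546  5.7605] [-0.6915  0.1577 -0.0744] 8.57379566962396
[ 594.8117 -165.544   234.0632]
```

View pics/w10.png

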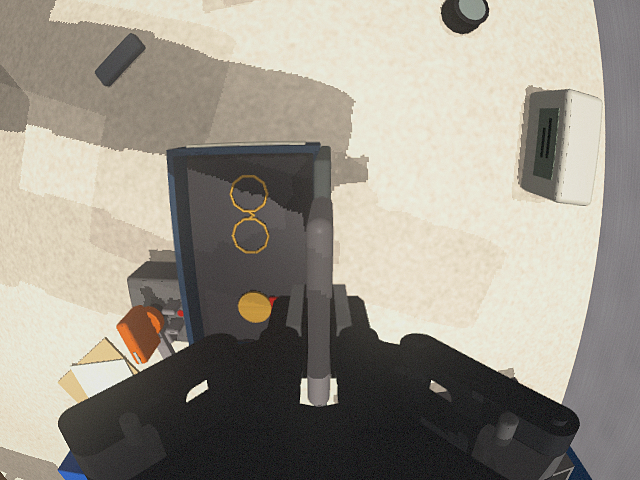

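View pics/s10.png

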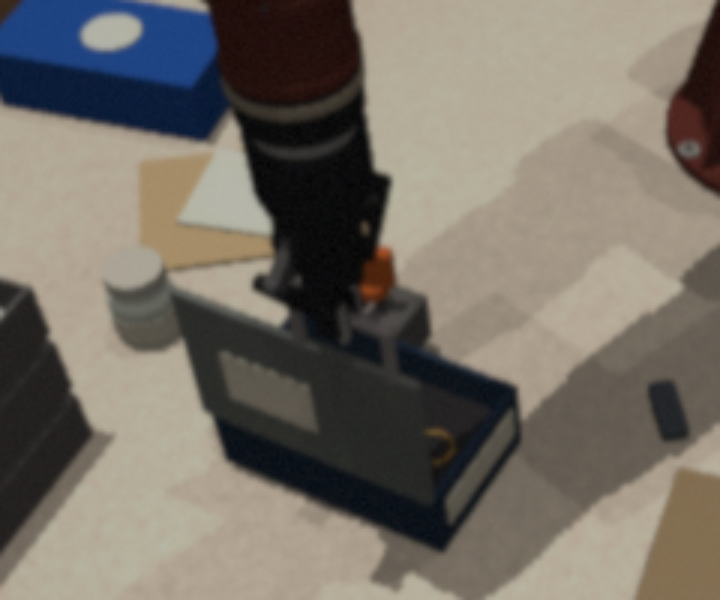

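The lid is upright and seen edge-on at about (320,230) px in the wrist view. I release, retreat straight up and check.

```bash
python3 - <<'E'
from h import *
p=get_obs()["tcp_pos"]
robot.wait(.2); hand.gripper_to(0.35); print(get_obs()["contact_force"])
robot.movel([p[0],p[1],p[2]+75],None,80)
im,W,o=wrist("w11"); print(o["t"],o["contact_force"])
Q=Ro.from_euler('z',-YAW).apply((W-C0).reshape(-1,3)).reshape(W.shape)
m=(Q[...,0]>35)&(Q[...,0]<105)&(Q[...,1]>-100)&(Q[...,1]<95)&(Q[...,2]>215)&(Q[...,2]<262)&(abs(Q[...,1]-45)<50)
c=Q[m]; print("bar",m.sum(),np.percentile(c,[5,50,95],axis=0) if len(c) else 0)
j=o["joint_pos"].copy(); j[0]+=1.2; robot.move_joints(j)
for n in("top","scene"):
    im,d=viewer.snapshot(n); cv2.imwrite(f"pics/{n}12.png",im); np.save(n+"12.npy",d)
W=cloud("top",d*0+np.load("top12.npy").astype(float)); Q=Ro.from_euler('z',-YAW).apply((W-C0).reshape(-1,3)).reshape(W.shape)
m=(Q[...,0]>35)&(Q[...,0]<125)&(abs(Q[...,1])<110)&(Q[...,2]>100)&(Q[...,2]<262)
c=Q[m]; print("lid top",len(c),np.percentile(c,[5,50,95],axis=0)); b=c[c[:,2]>225]; print(len(b),b.mean(0))
m=(abs(Q[...,0]+95)<30)&(abs(Q[...,1]+50)<30)&(Q[...,2]>115); c=Q[m]; print("fin",np.percentile(c,95,axis=0),cv2.minAreaRect(c[:,:2].astype(np.float32)))
print(get_obs()["t"])
E
```

```text
[ 0.1901 -0.017  -0.027 ]
22.6 [-0.2518 -0.3625  0.0628]
bar 2432 [[ 59.6189  10.5706 240.2642]
 [ 64.0653  52.1949 243.8981]
 [ 68.5635  86.7532 245.4179]]
lid top 1249 [[ 60.8276 -92.2623 110.726 ]
 [ 63.2858  14.7698 195.8716]
 [ 67.8128  95.1788 245.304 ]]
255 [ 63.6157  45.1453 243.3686]
fin [-86.3857 -30.8683 130.9854] ((-94.67451477050781, -49.64657211303711), (12.877985954284668, 41.71263122558594), 16.86262321472168)
25.225
```

```bash
ls pics
```

```text
s10.png
scene0.png
scene12.png
t4.png
top0.png
top12.png
w1.png
w10.png
w11.png
w2.png
w3.png
w4.png
w5.png
w6.png
w7.png
w8.png
w9.png
```

View pics/scene12.png

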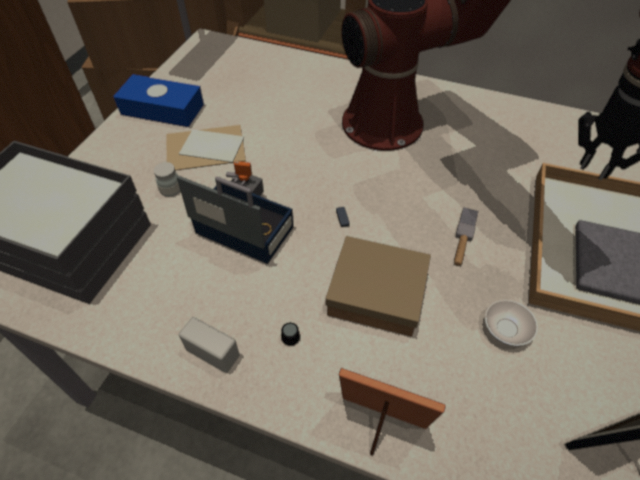

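View pics/top12.png

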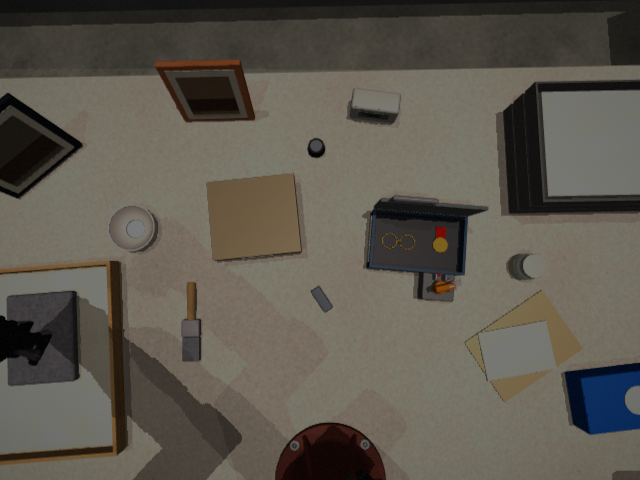

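The lid stands upright, the knob is down and open at about (442,287) px, and the jar, loupe, eraser, brush and bowl are where they were. The robot is clear of everything.

```bash
python3 -c "
from h import *
o=get_obs(); print(o['t'],o['contact_force'],abs(o['dq']).max()); print(close_job())"
```

```text
25.225 [ 0.2712 -0.0243 -0.069 ] 0.003592065029494938
the job is handed in; nothing more can be done
None
```

I unlocked the case and raised the lid until it stood upright, then handed the job in at about 25 s of the 54 s allowed. No verdict is reported.

- **Knob:** I pulled it up 14.0 mm, turned it clockwise to the stop at about 1.28 rad (felt as a rise in moment), and pushed it home. The tool ended within 0.1 mm of its starting height. Afterwards the fin stood turned about 73°, with its top at z 129–131 mm; it should be 129 mm when down.
- **Lid:** I raised it by the wire handle along its circle, with contact forces below about 10 N. After I let go and moved away, the bar measured x 63.6, z 243.4 mm in the case frame, which puts the lid at about 1.56 rad.
- **Loose things:** the eraser, brush, loupe, jar and bowl look unmoved in the before and after pictures. I compared these by eye and did not measure them.
- **Robot:** at hand-in the arm was clear and at rest, with a contact force of about 0.3 N.

None of the checks failed. The only disagreement was that the separate position estimates for the knob differed by 2 to 4 mm between cameras. I corrected that from where the grip settled.

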